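Close and bolt the centrifuge lid

TASK

Get the bench centrifuge ready to spin: push its half-open lid fully shut, then with one fingertip hold the red spring catch well down and, while it is held down, slide the bolt fully home into the lid's keeper by pushing its black thumb tab with the other fingertip. Keep the catch down until the bolt is fully home, then take the hand away so that the catch springs up and locks the bolt. Nothing is to be gripped or lifted, and the vials and glassware around are to be left alone.

Things in the scene. Friction and masses are not known exactly. Their poses are not given: they have to be found in the camera images.
- centrifuge: White bench centrifuge, fixed, 420 deep x 340 wide; flat deck 190 mm above the bench. Origin: centre of its underside. Its x axis points level from the front (bolt side, facing the robot) to the lid hinge at the back, y to the left, z up. On the deck before the lid: the bolt on the centre line y = 0, the catch on its left (+y).
- lid (a joint): Lid angle (rad): 0 fully shut, grows as its front edge rises. Stiff friction hinge along y at x = +140, 198 mm above the bench: the lid stays where left; some 5 N down near its front edge close it. Lid 202 mm from hinge to front edge, 250 wide, 28 thick; shut, its top is level 220 mm above the bench. Round glass port, 80 mm across, in its middle.
- lid_front (a point): Middle of the lid's front edge, on its top face; moves with the lid. The steel keeper (an eye 28 mm wide that takes the bolt) sticks out 12 mm in front of it.
- bolt (a joint): Travel of the bolt (m): 0 drawn back, 0.026 fully home in the lid's keeper, against its stop. Slides along the centrifuge's +x, towards the lid, with about 2 N of friction. The catch's tooth in its first notch blocks it (1.5 mm of play). If it is slid out while the lid is up, the lid cannot come down.
- bolt_tab (a point): Top of the back face (towards the robot) of the bolt's upright black thumb tab, mid-width; moves with the bolt. Tab 24 mm wide (y), 8 mm thick (x). Above the deck: tab top 58 mm, top of the flat steel bar below it 19 mm. Over the bar behind the tab there is free room for a fingertip. At rest this point is at x = -154 mm in the centrifuge's frame.
- catch (a joint): Angle of the red rocking catch (rad): 0 up, tooth in a notch of the bolt; 0.24 fully down on its stop. The bolt slides only with the catch pressed past about 0.11; under 0.14 with the bolt on its way counts as let go. Spring: about 2.5 N at the pad's middle when up, 5.5 N fully down. Let go with the bolt home, it springs to 0, its tooth in the second notch.
- catch_pad (a point): Middle of the top of the catch's red pad: 68 mm along x, 28 mm along y, 31 mm above the deck when up, 58 mm left (+y) of the bolt line, 2 mm further +x than the drawn-back tab's back face: a fingertip may slide along it as the bolt moves. It tilts about a pin along x, 32 mm nearer the bolt and 7 mm below its top; fully down, its middle is 8 mm and its outer edge 11 mm lower.
- vial_a_mid (a point): Bystander, loose: blue-capped amber sample vial, 25 mm across, 48 mm tall, standing on the centrifuge's front deck. Point on its axis, 24 mm above its foot. Leave alone.
- vial_b_mid (a point): Bystander, loose: white-capped amber sample vial, 25 mm across, 48 mm tall, standing on the centrifuge's front deck. Point on its axis, 24 mm above its foot. Leave alone.
- flask_mid (a point): Bystander, loose: conical glass flask with amber contents, 84 mm across the foot, 142 mm tall, on the bench beside the centrifuge. Point on its axis, 71 mm above its foot. Leave alone.
- beaker_mid (a point): Bystander, loose: open glass beaker, 70 mm across, 95 mm tall, on the bench beside the centrifuge. Point on its axis, 47 mm above its foot. Leave alone.
- wash_bottle_mid (a point): Bystander, loose: white wash bottle with red cap and bent spout, 64 mm across, 190 mm tall over the spout, on the bench. Point on its axis, 75 mm above its foot. Leave alone.
- tube_rack_mid (a point): Bystander, loose: blue rack of capped tubes, 65 x 200 mm, 108 mm tall over the caps, on the bench. Point on its axis, 33 mm above its foot. Leave alone.
- timer_mid (a point): Bystander, loose: yellow bench timer, 70 x 70 x 25 mm, on the bench. Point on its axis, 12 mm above its foot. Leave alone.

How it is judged:
By the outcome, as a careful person would: the job done as asked, in the order asked, and still so for the second after the job is handed in, with the robot touching nothing.
It also fails if it takes over 40 s, if anything falls off the work surface, if the arm or the gripper's body presses on something with over 40 N, if the wrist force passes 120 N, or if a joint passes its speed limit or range.

ROBOT

A 6-joint arm with a two-finger parallel gripper is mounted at the origin on the work surface. World frame = base frame: x ahead of the robot, y to its left, z up, the work surface at z = 0. Lengths are in mm, angles in rad, forces in N, time in s.
With the tool pointing down it reaches from about 300 to 775 mm from the base axis. Payload 14.6 kg.
Tool frame: the origin (TCP) lies on the centre line of the jaws, within the pads' length; the fingertips stand 8 mm ahead of it and the grasp point (between the pads) lies 11 mm behind it; z points along the fingers, y is the direction in which the jaws open and shut (so a half turn about z gives the same grasp; the last joint's range is limited). The gripper opens to 94 mm and grips with 3 to 60 N. Pads are 16 mm wide; open, the fingers measure 119 mm over their backs; the gripper's body (75 mm by 177 mm) begins 78 mm behind the grasp point.
Start: joints at [-1.328, 0.3, 1.521, -0, 1.321, -0.067], TCP at [167.67, -523.809, 213.446] pointing down, gripper open.
Joint ranges: [-3.03, 3.03], [-0.79, 2.21], [0.23, 2.52], [-1.04, 4.18], [0, 3.07], [-2.55, 2.55]. Speed limits (rad/s): [2.22, 2.22, 2.57, 3.14, 3.14, 3.14].

INTERFACE

Orientations are given as [roll, pitch, yaw] about the fixed x, y, z axes, in that order (R = Rz(yaw) Ry(pitch) Rx(roll)).
In Python, from cell import read_state, cams, manip gives the robot as it stands.
- The arm moves only by the shell command python3 -m handwheel 'ROWS' [OPENING] [FORCE]. ROWS is JSON, a list of rows, each a list of 4 numbers: the shift along the tool's x, y, z in m, then the turn about the tool's z in degrees. In form: [[dx, dy, dz, turn], ...]. A call has 1 to 5 rows; each row is the pose to reach, as a shift and turn from the pose measured when the call began, along the tool's axes at that moment; what a row does not reach only later rows make up. A row lasts 1/8 s, in which the tool goes at most 62.5 mm and 10.7 degrees, less where a joint would pass 70% of its speed; a pose out of reach is approached as far as the arm can. A call with a gripper value outside its range is refused whole. OPENING is the closure, from 0 (fully open) to 1 (shut), set as the call begins (- or left out, the last holds). The fingers move at their own pace and stop on an object; FORCE is the grip in N (left out, the last holds). Time passes only in rows, so rows that repeat a pose let the fingers close. It gives the time, the measured TCP pose, the force and the opening at its end, in the units of the state.
- read_state(): the state, without advancing time (a new reading comes with each control period).
- cams.camera(name): name is "scene" or "top"; returns the picture (400x640x3 uint8, red, green, blue); there is no depth.
- cams.get_calibration(name): a dict with "vertical_fov" (degrees; the focal length in pixels is half the picture's height over the tangent of half this angle, whatever the lens; pixels are square), "cx", "cy" (the principal point, pixels), "R" (3x3) and "t" (3): a world point X has camera coordinates R X + t. Camera axes: x right, y down, z forward; pixel columns grow to the right and rows downward; lengths in mm; the calibration is good to about 2 mm. A picture is of the moment at which its call begins. get_calibration takes no time and is no camera call.
- manip.sign_off(): hands the job in, once; it reports no verdict.
The state is a dict: "clock": time; "joints": joint angles; "qd": joint speeds; "effort": joint torques, N m; "eef_pos": TCP position; "eef_rot": TCP orientation; "wrist_force": force on the tool from outside, world axes, zero at the start; "moment": the same for the moment, N m; "finger_gap": finger opening in mm.
Only numpy, scipy, OpenCV 4.12 (cv2) and the standard library are available. Lean on these libraries where they do the work, as an engineer would, in place of code of your own. Each camera call takes 0.05 s, during which the arm holds its last target. There are 200 camera calls.

## Working session

There is one attempt and no reset: what is moved stays moved. The work goes in short steps, Python scripts to look and compute and a shell command to move; the robot and the scene stay as the last step left them, time stands still between calls to the robot, and variables do not carry over. Pictures are saved under pics/ and viewed, about 8 in all and at most 12, crops included, and the job is handed in when it is done.

```bash
mkdir -p pics; ls; python3 - <<'E'
from cell import read_state, cams
import cv2,json
for n in ("scene","top"):
    im=cams.camera(n); cv2.imwrite(f"pics/{n}0.png",im[:,:,::-1]); c=cams.get_calibration(n); print(n,c)
s=read_state(); print({k:s[k] for k in("clock","eef_pos","eef_rot","wrist_force","finger_gap")})
E
```

```text
pics
scene {'vertical_fov': 52.71374430270889, 'cx': 326.18246320597393, 'cy': 202.26133512178293, 'R': array([[ 0.82865082,  0.55975515, -0.00346406],
       [ 0.41885223, -0.62414249, -0.65955209],
       [-0.37134974,  0.54508745, -0.75165087]]), 't': array([-491.69088199, -106.62513362, 1468.57117869])}
top {'vertical_fov': 57.71042105560786, 'cx': 315.85831774958103, 'cy': 192.04336888693834, 'R': array([[ 0.02535272, -0.99966376, -0.00544192],
       [-0.97115048, -0.02333766, -0.23732279],
       [ 0.23711599,  0.0113017 , -0.97141561]]), 't': array([   7.26153734,  614.27299289, 1196.3883979 ])}
{'clock': 0.1, 'eef_pos': array([ 167.63599526, -523.6202289 ,  212.96737112]), 'eef_rot': array([-3.14063478e+00, -4.63130647e-05,  3.09838357e-01]), 'wrist_force': array([ 0.48080766, -0.11737603, -0.26521551]), 'finger_gap': 93.78933200542374}
```

View pics/scene0.png

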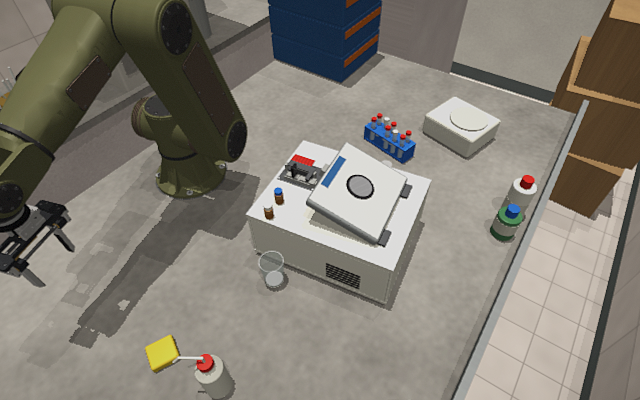

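View pics/top0.png

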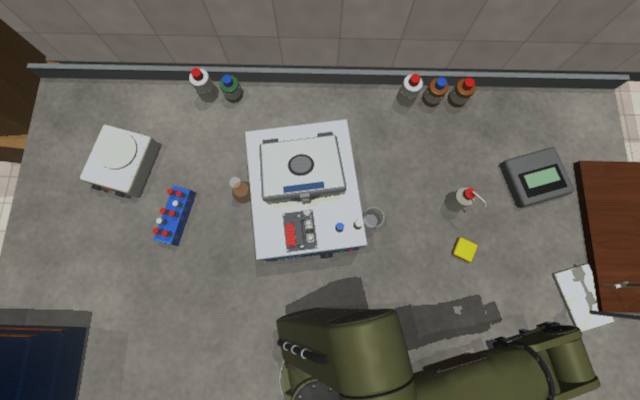

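The scene view shows the half-open lid around (355,190), the red pad near (302,161) and the vials at (279,195) and (268,212). In the top view the pad is at (291,235), the mechanism at (300,230), the vials at (340,227) and (358,224), and the beaker at (374,217). Next I'll zoom in on the mechanism.

```bash
cat > h.py <<'E'
import numpy as np, cv2
from cell import cams, read_state
C={n:cams.get_calibration(n) for n in("scene","top")}
def K(n): 
    c=C[n]; return 200/np.tan(np.radians(c["vertical_fov"])/2),c["cx"],c["cy"],np.array(c["R"]),np.array(c["t"])
def ray(n,p):
    f,cx,cy,R,t=K(n); d=R.T@np.array([(p[0]-cx)/f,(p[1]-cy)/f,1]); return -R.T@t,d/np.linalg.norm(d)
def plane(n,p,z): o,d=ray(n,p); return o+d*(z-o[2])/d[2]
def tri(ps,pt):
    (a,u),(b,v)=ray("scene",ps),ray("top",pt); s=np.linalg.lstsq(np.c_[u,-v],b-a,rcond=None)[0]
    A,B=a+s[0]*u,b+s[1]*v; return (A+B)/2,np.linalg.norm(A-B)
def proj(n,X): f,cx,cy,R,t=K(n); q=R@np.array(X)+t; return np.array([cx+f*q[0]/q[2],cy+f*q[1]/q[2]])
E
python3 - <<'E'
import cv2,numpy as np
a=cv2.imread("pics/scene0.png")[135:235,240:340]; b=cv2.imread("pics/top0.png")[170:270,240:370]
a=cv2.resize(a,(520,520),interpolation=cv2.INTER_CUBIC);cv2.imwrite("pics/c1.png",a)
b=cv2.resize(b,(780,600),interpolation=cv2.INTER_CUBIC);cv2.imwrite("pics/c2.png",b)
from h import *
for n in("scene","top"):
    im=cv2.imread(f"pics/{n}0.png"); h=cv2.cvtColor(im,cv2.COLOR_BGR2HSV)
    for nm,m in (("red",((h[...,0]<6)|(h[...,0]>174))&(h[...,1]>150)&(h[...,2]>90)),("blue",(h[...,0]>100)&(h[...,0]<125)&(h[...,1]>150)&(h[...,2]>60))):
        k,l,s,c=cv2.connectedComponentsWithStats(m.astype(np.uint8))
        for i in range(1,k):
            if s[i,4]>15 and 130<c[i][1]<290 and 230<c[i][0]<400: print(n,nm,s[i],c[i])
E
```

```text
scene red [291 155  23  11 136] [302.61029412 159.91911765]
scene blue [364 122  51  41 744] [388.91532258 141.97849462]
scene blue [322 156  23  31 215] [332.98139535 171.13953488]
scene blue [274 188   8   7  43] [277.69767442 191.        ]
top red [285 224  11  22 181] [289.95027624 234.49723757]
top blue [337 223   6   7  25] [339.64 225.88]
```

View pics/c1.png

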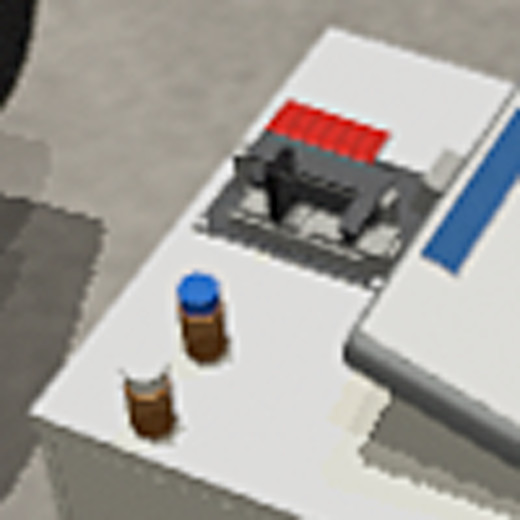

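View pics/c2.png

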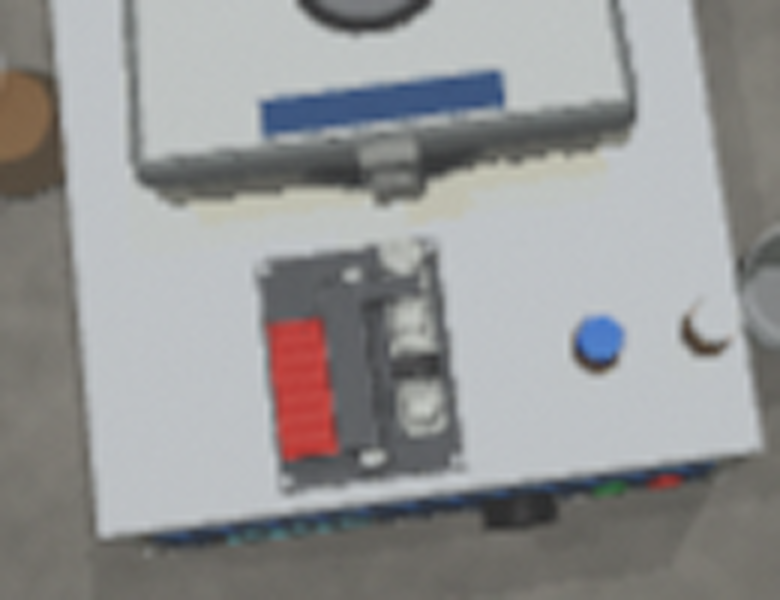

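c1 and c2 show the deck's front corners (scene ~(246.7,214), (303.5,140); top ~(256.7,259), (367,245)). The black tab is at c2 (415,362) and the red pad at c2 (303,388).

```bash
python3 - <<'E'
from h import *
c1=lambda u,v:((u+.5)/5.2-.5+240,(v+.5)/5.2-.5+135)
c2=lambda u,v:((u+.5)/6-.5+240,(v+.5)/6-.5+170)
FL=tri(c1(330,28),c2(100,535)); FR=tri(c1(35,412),c2(762,450)); P=tri((302.6,159.9),(289.95,234.5))
print("FL",FL,"FR",FR,"width",np.linalg.norm(FL[0]-FR[0]),"pad",P)
print("tab top", tri(c1(280,155),c2(415,355)))
# on deck plane from top
a=plane("top",c2(100,535),190);b=plane("top",c2(762,450),190);bl=plane("top",(245.5,130),190);br=plane("top",(349,122),190)
print(a,b,bl,br, [np.linalg.norm(x) for x in(a-b,bl-a,br-b,bl-br)])
for s,t in (((a-b),0),((bl-br),0),((a-bl),90),((b-br),90)): print(np.degrees(np.arctan2(s[1],s[0]))-90+t)
print("pad@221",plane("top",(289.95,234.5),221),plane("scene",(302.6,159.9),221))
print("vial a",tri((277.7,191),(339.64,225.88)),plane("top",(339.64,225.88),238),"b",tri(c1(148,375),c2(707,325)))
print("beaker",plane("top",(374,217),95))
# keeper / lid front edge corners (top): 
print("keeper", tri(c1(352,340),c2(630,120)), "LF label")
E
```

```text
FL (array([372.46455215, 196.3053586 , 191.71786701]), np.float64(0.5234928349103721)) FR (array([ 424.59558164, -137.38735935,  190.18357661]), np.float64(2.338628015094594)) width 337.7437316872227 pad (array([445.51849021,  95.40564697, 220.13066471]), np.float64(0.7594011221222507))
tab top (array([458.91120868,  37.95521517, 254.35518665]), np.float64(0.8492367833923393))
[372.73843832 196.78837225 190.        ] [ 423.85462504 -138.30163907  190.        ] [791.49486259 259.46086842 190.        ] [827.96378568 -83.03544978 190.        ] [np.float64(338.96634085735593), np.float64(423.4203403772989), np.float64(407.87077045479367), np.float64(344.432446689333)]
8.67330125352629
6.077939013327452
-171.48809858005313
-172.2125090982288
pad@221 [445.14614226  95.0601991  221.        ] [446.33298423  94.98612161 221.        ]
vial a (array([472.65397309, -52.93976868, 234.66904974]), np.float64(0.3687963562752404)) [472.28241718 -52.61509828 238.        ] b (array([ 481.70168989, -106.38463368,  227.15416068]), np.float64(0.1861870177754423))
beaker [ 526.67687016 -176.50581057   95.        ]
keeper (array([576.73840717, -62.58581079, 271.69875227]), np.float64(4.512846665032683)) LF label
```

```bash
cat >> h.py <<'E'
from scipy.spatial.transform import Rotation as Ro
YAW=np.radians(8.5); ex=np.array([np.cos(YAW),np.sin(YAW),0]); ey=np.array([-np.sin(YAW),np.cos(YAW),0])
O=np.array([605.3,60.0,0])
def loc(X): d=np.asarray(X)-O; return np.array([d@ex,d@ey,d[2]])
def wor(l): return O+l[0]*ex+l[1]*ey+np.array([0,0,l[2]])
def delta(l):  # l: TCP goal in centrifuge frame -> tool shift (m), turn (deg)
    s=read_state(); R=Ro.from_euler("xyz",s["eef_rot"]); d=R.inv().apply(wor(l)-s["eef_pos"])/1000
    return d.round(4), round(np.degrees(s["eef_rot"][2]-YAW),2)
def st():
    s=read_state(); print("t",round(s["clock"],2),"loc",loc(s["eef_pos"]).round(1),"rot",np.degrees(s["eef_rot"]).round(2),"F",s["wrist_force"].round(1),"gap",round(s["finger_gap"],1))
E
python3 - <<'E'
from h import *
c2=lambda u,v:((u+.5)/6-.5+240,(v+.5)/6-.5+170)
L,e=tri((332.98,171.14),c2(382,103)); l=loc(L); print("label",l,e)
dx,dz=140-l[0],l[2]-198; print("theta",np.arctan2(dz,dx)-np.arctan2(22,np.hypot(dx,dz)))
for n,X in (("pad",(445.5,95.4,220.1)),("tab",(458.9,38,254.4)),("va",(472.65,-52.9,234.7)),("FL",(372.5,196.3,191)),("FR",(424.6,-137.4,190))): print(n,loc(X).round(1))
for z in(350,): print(delta((-22,0,z)))
E
```

```text
label [-26.76619115   0.91859834 277.98593713] 1.3416526886737685
theta 0.3288276101870077
pad [-152.8   58.6  220.1]
tab [-1.480e+02 -1.000e-01  2.544e+02]
va [-147.9  -92.1  234.7]
FL [-210.1  169.2  191. ]
FR [-207.9 -168.5  190. ]
(array([ 0.5731, -0.4261, -0.1366]), np.float64(9.25))
```

```bash
python3 -m handwheel '[[0,0,-0.06,0],[0.04,-0.03,-0.1,0],[0.09,-0.068,-0.137,0],[0.14,-0.104,-0.137,3],[0.19,-0.141,-0.137,6]]' 0.468 20; python3 -c "
from h import *
st();print(delta((-22,0,350)))"
```

```text
clock: 0.72
eef_pos: [300.9, -337.4, 350.3]
eef_rot: [-3.141, -0.0, 0.203]
wrist_force: [1.3, -0.6, -0.5]
finger_gap: 50.7
t 0.72 loc [-359.8 -348.1  350.3] rot [-1.7997e+02 -2.0000e-02  1.1620e+01] F [ 1.3 -0.6 -0.5] gap 50.7
(array([ 0.3562, -0.3292,  0.0006]), np.float64(3.12))
```

```bash
python3 -m handwheel '[[0.04,-0.037,0,1],[0.08,-0.074,0,2],[0.12,-0.111,0,3.1],[0.16,-0.148,0,3.1],[0.2,-0.185,0,3.1]]' >/dev/null; python3 -c "
from h import *
st();print(delta((-22,0,350)))"
```

```text
t 1.35 loc [-169.2 -150.9  350.4] rot [-1.7997e+02 -1.0000e-02  8.5200e+00] F [ 0.8 -0.  -0.5] gap 50.0
(array([ 0.1473, -0.1508,  0.0005]), np.float64(0.02))
```

```bash
python3 -m handwheel '[[0.04,-0.04,0,0],[0.08,-0.08,0,0],[0.115,-0.12,0,0],[0.147,-0.15,0,0],[0.147,-0.15,0.03,0]]' >/dev/null; python3 - <<'E'
from h import *
st();print(delta((-22,0,300)))
im=cams.camera("scene");cv2.imwrite("pics/s1.png",cv2.resize(im[90:250,230:430,::-1],(800,640)[:2] if 0 else (750,600),interpolation=cv2.INTER_CUBIC))
E
```

```text
t 1.98 loc [-20.5   1.3 320.4] rot [-1.7997e+02 -1.1000e-01  8.6900e+00] F [ 0.2 -1.2 -1.6] gap 50.2
(array([-0.0015,  0.0013,  0.0204]), np.float64(0.19))
```

View pics/s1.png

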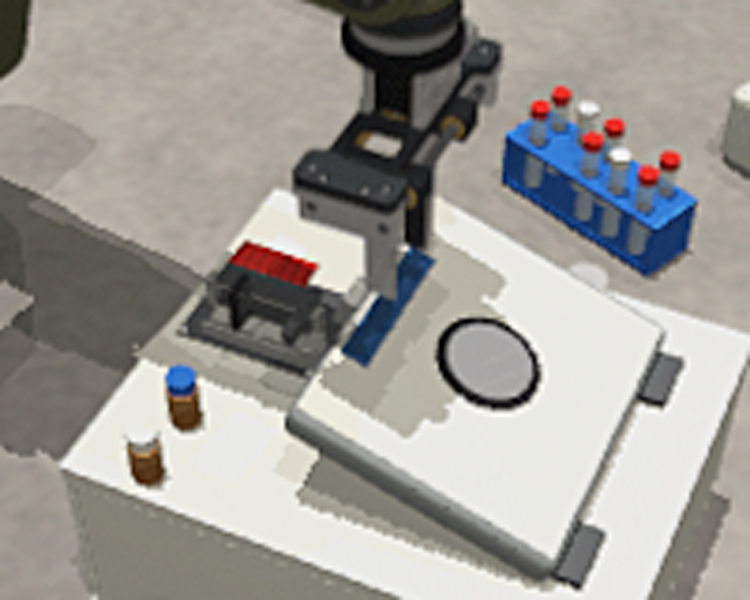

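The fingers (370,270 in the crop) stand over the blue strip of the lid, clear of the vials and the glass port. I'll push down in stages.

```bash
python3 -m handwheel '[[0,0,0.015,0],[0,0,0.03,0],[0,0,0.042,0],[0,0,0.054,0],[0,0,0.065,0]]' >/dev/null; python3 -c "
from h import *
st()"; python3 -m handwheel '[[0,0,0.008,0],[0,0,0.016,0],[0,0,0.022,0],[0,0,0.028,0]]' >/dev/null;  python3 -c "
from h import *
st();print(delta((-22,0,228)))"
```

```text
t 2.65 loc [-2.280e+01  1.000e-01  2.506e+02] rot [-179.95    0.26    8.6 ] F [-2.9 -1.   6.6] gap 49.9
t 3.15 loc [-22.9  -0.3 227.5] rot [-1.80e+02  1.00e-02  8.57e+00] F [-31.4  -3.8  71. ] gap 49.8
(array([ 0.0009, -0.0003, -0.0005]), np.float64(0.07))
```

The lid bottomed with the tips at 219.5 mm, which matches 220 mm shut, with a firm stop force of 71 N. I'll lift off and move behind the tab.

```bash
python3 -m handwheel '[[0,0,-0.025,0],[0,0,-0.047,0],[-0.04,-0.007,-0.047,0],[-0.09,-0.02,-0.047,0],[-0.147,-0.029,-0.047,0]]' >/dev/null; python3 - <<'E'
from h import *
st();print(delta((-170,29,250)))
im=cams.camera("scene");cv2.imwrite("pics/s2.png",cv2.resize(im[90:250,230:430,::-1],(750,600),interpolation=cv2.INTER_CUBIC))
E
```

```text
t 3.77 loc [-171.4   28.7  274.3] rot [-1.80e+02 -2.00e-02  8.55e+00] F [ 0.5 -0.4  1.1] gap 50.4
(array([ 0.0014, -0.0003,  0.0243]), np.float64(0.05))
```

View pics/s2.png

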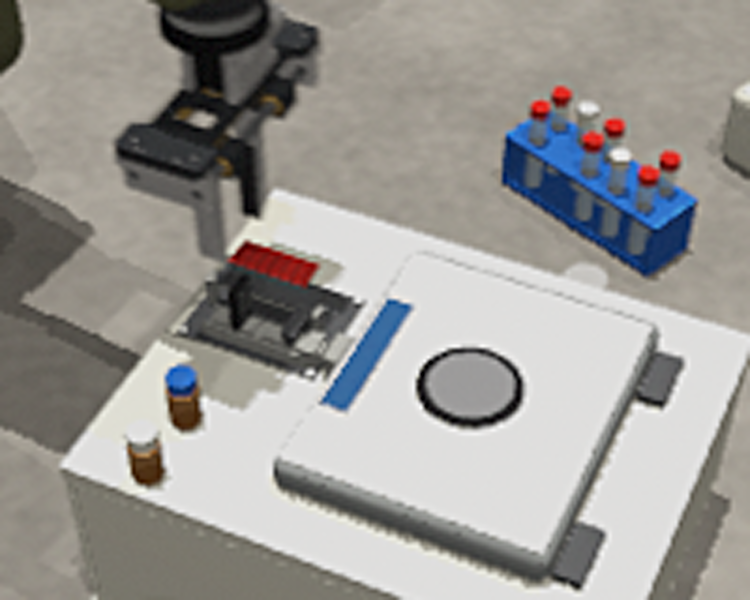

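The lid lies flat and shut. The gripper hangs behind the tab (crop (235,300)), with its far finger towards the red pad. Now I'll lower it onto the catch.

```bash
python3 -m handwheel '[[0.001,0,0.02,0],[0.001,0,0.038,0],[0.001,0,0.044,0],[0.001,0,0.044,0]]' >/dev/null; python3 -c "
from h import *
st()";  python3 -m handwheel '[[0,0,0.002,0],[0,0,0.004,0],[0,0,0.006,0],[0,0,0.006,0]]' >/dev/null;  python3 -c "
from h import *
st()"
```

```text
t 4.33 loc [-175.8   29.5  230.1] rot [-1.7998e+02  9.0000e-02  8.5700e+00] F [-0.5  0.3 -0.1] gap 49.8
t 4.83 loc [-175.5   29.8  224.3] rot [-1.7994e+02  4.0000e-02  8.5800e+00] F [0.5 5.2 5. ] gap 50.1
```

```bash
python3 -m handwheel '[[0,0,0.001,0],[0,0,0.0015,0],[0,0,0.0015,0]]' >/dev/null; python3 - <<'E'
from h import *
st();print(delta((-162,29,222.5)))
for n,(a,b,c,d) in (("scene",(135,195,270,350)),("top",(200,270,265,358))):
    im=cams.camera(n);cv2.imwrite(f"pics/{n}3.png",cv2.resize(im[a:b,c:d,::-1],None,fx=7,fy=7,interpolation=cv2.INTER_CUBIC))
E
```

```text
t 5.2 loc [-175.4   29.9  223.1] rot [-1.7993e+02  1.0000e-02  8.5800e+00] F [-1.2  3.8  5.9] gap 49.8
(array([0.0134, 0.0009, 0.0006]), np.float64(0.08))
```

View pics/scene3.png

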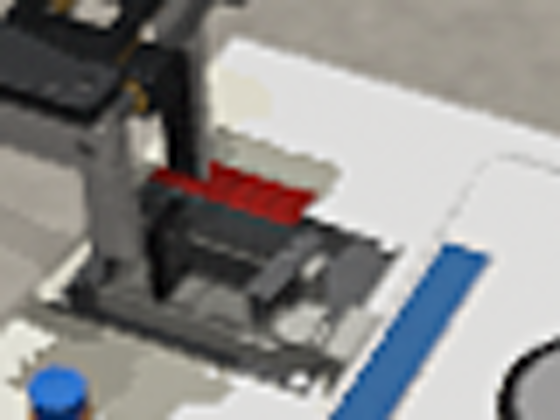

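The near finger stands behind the tab, over the bar. The far finger presses the pad, and at 5.9 N with about 6 mm of drop the catch is well down. Next is the slide, still holding it down.

```bash
python3 -m handwheel '[[0.003,0.0005,0.0006,0],[0.007,0.0009,0.0008,0],[0.011,0.0009,0.0008,0],[0.015,0.0009,0.0008,0],[0.019,0.0009,0.0008,0]]' >/dev/null; python3 -c "
from h import *
st();print(delta((-136,29,222.3)))"
```

```text
t 5.92 loc [-157.1   29.   222.4] rot [-1.7994e+02  1.4000e-01  8.5900e+00] F [-9.   0.5  8.8] gap 49.3
(array([0.0211, 0.0001, 0.    ]), np.float64(0.09))
```

```bash
python3 -m handwheel '[[0.004,0,0.0001,0],[0.008,0,0.0001,0],[0.012,0,0.0001,0],[0.016,0,0.0001,0],[0.019,0,0.0001,0]]' >/dev/null; python3 -c "
from h import *
st();print(delta((-136,29,222.3)))"
```

```text
t 6.55 loc [-138.7   29.1  222.4] rot [-179.94    0.26    8.61] F [-15.2   1.   12.2] gap 50.4
(array([0.0027, 0.0001, 0.0001]), np.float64(0.11))
```

```bash
for i in 1; do python3 -m handwheel '[[0.0015,0,0,0],[0.003,0,0,0],[0.003,0,0,0]]' >/dev/null; python3 -c "
from h import *
st()"; done
```

```text
t 6.92 loc [-138.4   29.1  222.4] rot [-179.95    0.68    8.57] F [-27.9  -1.7  18.4] gap 49.7
```

It stalls at x = -138.4 with the force rising to 28 N, so this is either the stop or a jam. I'll check with the cameras while holding.

```bash
python3 - <<'E'
from h import *
a=cams.camera("scene")[135:195,270:350,::-1];b=cams.camera("top")[190:260,270:340,::-1]
a=cv2.resize(a,(480,360),interpolation=cv2.INTER_CUBIC);b=cv2.resize(b,(360,360),interpolation=cv2.INTER_CUBIC)
cv2.imwrite("pics/s4.png",np.hstack([a,b[:,:320]]))
E
```

```text
(no output)
```

View pics/s4.png

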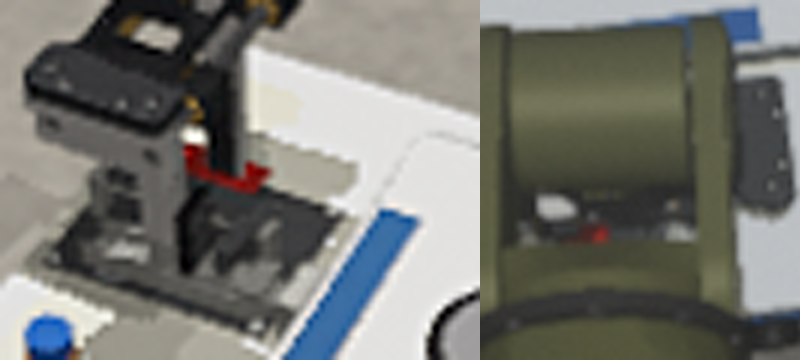

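```bash
python3 - <<'E'
from h import *
st()
for b in(0,13,20,24,26): print(b,proj("scene",wor((-146+b,-12,215)))-proj("scene",wor((-146,-12,215))))
# sub-pixel tab shift: match dark tab patch between start picture and now
g0=cv2.imread("pics/scene0.png")[:,:,1]; g1=cams.camera("scene")[:,:,1].copy()
up=lambda g:cv2.resize(g[150:195,280:325],None,fx=16,fy=16,interpolation=cv2.INTER_CUBIC)
cv2.imwrite("pics/s5.png",np.hstack([up(g0)[::2,::2],up(g1)[::2,::2]]))
E
```

```text
t 7.03 loc [-138.4   29.1  222.4] rot [-179.95    0.67    8.57] F [-27.3  -0.5  17.2] gap 49.9
0 [0. 0.]
13 [4.02442151 1.39324862]
20 [6.20228032 2.14722004]
24 [7.45020559 2.57924987]
26 [8.07510797 2.79559013]
```

View pics/s5.png

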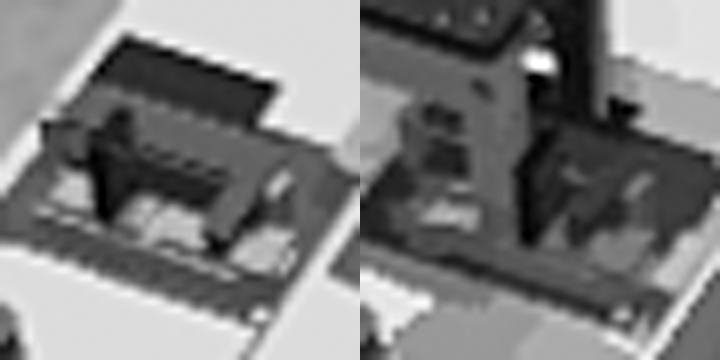

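The tab has moved about (8.1, 3.1) px against (8.1, 2.8) expected for 26 mm, and it stands hard against its stop. So the bolt is home, and I'll ease off and lift away.

```bash
python3 -m handwheel '[[-0.001,0,0,0],[-0.002,0,-0.001,0],[-0.002,0,-0.02,0],[-0.002,0,-0.06,0],[-0.002,0,-0.1,0]]' >/dev/null; python3 -c "
from h import *
st()"; python3 -m handwheel '[[-0.03,0.02,-0.03,0],[-0.06,0.06,-0.04,0],[-0.09,0.11,-0.04,0],[-0.12,0.16,-0.04,0],[-0.15,0.21,-0.04,0]]' >/dev/null; python3 -m handwheel '[[-0.02,0.05,0,0],[-0.04,0.1,0,0],[-0.05,0.15,0,0],[-0.05,0.15,0,0]]' >/dev/null; python3 - <<'E'
from h import *
st()
a=cams.camera("scene")[:,:,::-1];b=cams.camera("top")[:,:,::-1]; cv2.imwrite("pics/sF.png",a);cv2.imwrite("pics/tF.png",b)
r=lambda g:cv2.resize(g,(400,400),interpolation=cv2.INTER_CUBIC)
cv2.imwrite("pics/s6.png",np.hstack([r(a[140:220,255:335]),r(b[185:265,275:355])]))
E
```

```text
t 7.7 loc [-139.5   28.6  323.2] rot [-179.99    0.73    8.55] F [-1.   0.1  0.4] gap 50.0
t 8.82 loc [-341.4 -335.2  364.4] rot [-179.93    0.88    8.35] F [-0.5  0.5  0.5] gap 49.9
```

View pics/s6.png

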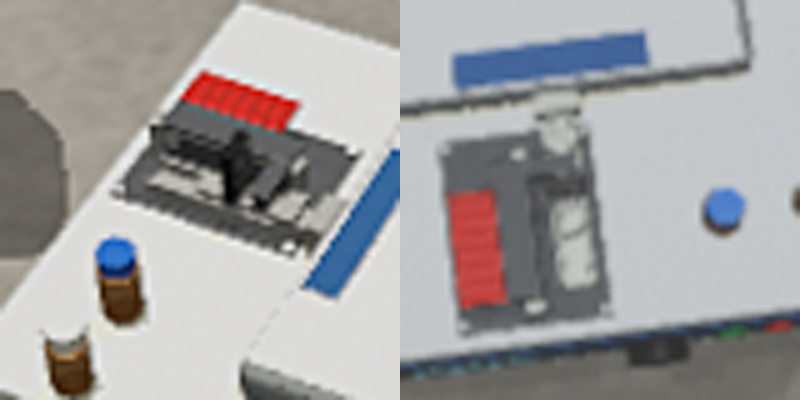

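The hand is clear, the vials stand, the tab is forward and the bolt nose is in the keeper. I'll check numerically that the pad has come back up.

```bash
python3 - <<'E'
from h import *
def red(f,x0,x1,y0,y1):
    h=cv2.cvtColor(cv2.imread(f),cv2.COLOR_BGR2HSV)[y0:y1,x0:x1]
    m=((h[...,0]<6)|(h[...,0]>174))&(h[...,1]>150)&(h[...,2]>90); y,x=np.nonzero(m); return x.mean()+x0,y.mean()+y0,len(x)
for n,k in(("scene","sF"),("top","tF")):
    w=(285,320,150,170) if n=="scene" else (280,300,220,250)
    print(n,red(f"pics/{n}0.png",*w),red(f"pics/{k}.png",*w))
for dz in(0,-3.5,-8): print(dz,proj("scene",wor((-152,58,221+dz))),proj("top",wor((-152,58,221+dz))))
# tab travel: best shift of the dark tab patch along the bolt line
a,b=[cv2.imread(f)[:,:,1] for f in("pics/scene0.png","pics/sF.png")]
T=cv2.resize(a[163:178,288:298],None,fx=8,fy=8,interpolation=cv2.INTER_CUBIC);S=cv2.resize(b[158:190,284:315],None,fx=8,fy=8,interpolation=cv2.INTER_CUBIC)
r=cv2.matchTemplate(S,T,cv2.TM_CCOEFF_NORMED);_,v,_,p=cv2.minMaxLoc(r);print("tab shift",p[0]/8+284-288,p[1]/8+158-163,v)
E
```

```text
scene (np.float64(302.6102941176471), np.float64(159.9191176470588), 136) (np.float64(302.6102941176471), np.float64(159.9191176470588), 136)
top (np.float64(289.9502762430939), np.float64(234.4972375690608), 181) (np.float64(289.97777777777776), np.float64(234.5388888888889), 180)
0 [302.59931677 159.92558981] [290.02234885 234.08487339]
-3.5 [302.65551625 160.80145792] [290.10911833 234.23006616]
-8 [302.72740896 161.92190475] [290.21988834 234.41541941]
tab shift 8.0 2.75 0.9432709217071533
```

The pad is back at its starting height, identical to the first picture. The tab has shifted (8.0, 2.75) px, against (8.08, 2.80) expected for 26 mm.

```bash
python3 -c "
from cell import manip; print(manip.sign_off())"
```

```text
the job is handed in; nothing more can be done
None
```

The centrifuge is ready to spin, and the job was handed in at about 9 s of the 40 s allowed. I pushed the lid shut, held the red catch down with one fingertip, and slid the bolt home with the other. I then eased off and lifted the hand clear, so the catch sprang up and locked the bolt.

**Last checks:**
- **Lid:** it stopped with the fingertips at 219.5 mm, against 220 mm for fully shut. In the pictures it lies flat. The final press was firmer than needed, at about 71 N vertical, but under the 120 N wrist limit.
- **Bolt:** the tab moved (8.0, 2.75) px in the scene picture, against (8.08, 2.80) expected for 26 mm. It was hard against its stop at 28 N.
- **Catch:** the red pad's position in the pictures matches the starting ones to within 0.05 px, so it is fully up. While the bolt slid, the fingertip stayed about 6 to 7 mm below the raised pad's top, which I estimate as 0.2 rad or more.
- **Bystanders:** both vials still stand where they were in the last pictures. I did not re-measure the flask, beaker and other bench items. The robot is clear of everything.

**Disagreement:** the arm stopped about 2.4 mm short of where I had calculated the bolt's stop to be. I put this down to error in my pose estimate (about 1–2 mm), since the tab shift and the sprung-up catch both show the bolt home.

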